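# Load a weld test coupon under the spring clip of its inspection holder

## Task

Load the weld test coupon into its inspection holder. With one fingertip press the clip's wide thumb bar down and keep it down so that the nose stands open, and meanwhile with the other fingertip push the coupon along its channel, beneath the nose, all the way home against the end stop; only then let the clip spring shut on it. Nothing is to be gripped or lifted: the coupon stays flat in its channel, and the things lying round the holder are left alone.

Things in the scene. Friction and masses are not known exactly. Their poses are not given: they have to be found in the camera images.
- jig: The inspection holder, fixed to the bench: aluminium base plate 150 x 130 x 10 mm. Origin: centre of its underside, at bench height; x is the direction in which the coupon is pushed, z is up. All holder coordinates below are in this frame, in mm. On its +y side lies the coupon's channel, on its -y side the clip's thumb bar, between them the clip's hinge.
- seat (a point): Point on the channel's bed where the coupon's origin lies when it is home: holder x +17, y +32, z 16. The channel runs along x at y = +32: bed top z = 16, 40 mm wide between two guide rails whose tops (z = 19) stand only 3 mm above the bed, from x = -73 to +41. White lines on the rails mark where the weld should come.
- stop_face (a point): Middle of the face of the end stop, a dark steel block that closes the channel at its +x end: holder x +41, y +32, z 22. The block's top is at z = 27, its screw heads reach z = 31.
- hinge (a point): Middle of the clip's hinge axis, which runs along the holder's x: holder x -14, y -4, z 32. It is carried by two ears (5 mm thick, at x = -70 and +43, y from -12 to +4, tops at z = 40). Between thumb bar and channel nothing stands higher than 40 mm; the open nose reaches 55 mm.
- coupon: The loose weld test coupon: dark steel plate 48 (x) x 38 (y) x 12 mm thick, about 0.17 kg, a lighter weld bead (1 mm proud) across its middle along y. Origin: centre of its underside; axes nearly those of the holder. It starts in the channel, 1 mm of play at each side, its leading (+x) end 4 to 14 mm short of the clip's nose.
- clip (a joint): Angle of the spring clip, rad: 0 shut (nose on the bed), 0.55 thumb bar fully down on its stop. About 0.31 when the nose sits on the coupon; from 0.35 up the nose clears it. The spring shuts it: some 4 N on the thumb bar starts it, 9 N holds it fully down. The nose (14 mm wide, holder x +24 to +38, y +32) blocks the channel when shut.
- thumb_bar (a point): Middle of the top of the thumb bar, flat ribbed steel, 30 mm across, 104 mm long (holder x -66 to +38). Clip shut: holder x -14, y -36, z 40, sloping up outward at 0.55 rad. Fully down: same x, y, but z 22, level. At 22 to 27 mm the nose is open enough, and a second fingertip at that height over the channel clears the rails and meets the coupon's end. A fingertip may slide along the bar in x.
- offcut: Bystander: dark steel flat bar 110 x 25 x 8 mm lying beside the holder on its +y side. Origin: centre of its underside. Leave it alone.
- steel_block: Bystander: steel block 66 x 33 x 50 mm tall, standing by the thumb bar's side of the holder (-y). Origin: centre of its underside. Leave it alone.
- marker: Bystander: dark marker pen 134 mm long, 12 mm thick, lying on the -y side of the holder. Origin: centre of its underside. Leave it alone.
There are look-alikes about, which are no part of the job. Of the things shaped like the coupon, the steel one is meant.

How it is judged:
On the way, in this order (a step that is already met when the one before it is completed fails the run):
1. a fingertip holds the clip open while the coupon is still outside it (value of joint clip above 0.35 rad and contact force between the fingers and clip above 1 N and x of coupon in the frame of jig below 0.001 m), for 0.1 s.
2. the coupon is pushed home against the stop (within 3 mm) while the clip is still held open (value of joint clip above 0.35 rad and contact force between the fingers and clip above 1 N and distance between coupon and seat below 0.003 m), for 0.1 s.
At the end, for the whole second after the job is handed in: The coupon lies flat and square in its channel, within 3 mm of home against the end stop, and the released clip has closed on it: nose resting on the coupon (clip angle 0.26 to 0.35) with more than 2 N; all at rest (distance between coupon and seat below 0.003 m and angle between the x axis of coupon and the x axis of jig, either way round below 0.07 rad and angle between coupon's own z axis and vertical below 0.05 rad and value of joint clip between 0.26 and 0.35 rad and contact force between clip and coupon above 2 N and linear speed of coupon below 0.01 m/s); the robot touches nothing.
It fails at once if the coupon is lifted (more than 6 mm) or tipped (height (world z) of coupon above 0.022 m or angle between coupon's own z axis and vertical above 0.2 rad).
It fails at once if a bystander is moved more than 20 mm (distance of any of offcut, steel_block, marker from where it was at the start of the episode above 0.02 m).
It also fails if it takes over 35 s, if anything falls off the work surface, if the arm or the gripper's body presses on something with over 40 N, if the wrist force passes 120 N, or if a joint passes its speed limit or range.

## Robot

A 6-joint arm with a two-finger parallel gripper is mounted at the origin on a cart in front of the work surface, level with it; the furniture and walls round the work are solid. World frame = base frame: x ahead of the robot, y to its left, z up, the work surface at z = 0. Lengths are in m, angles in rad, forces in N, time in s.
With the tool pointing down it reaches from about 0.35 to 0.85 m from the base axis. Payload 8.1 kg.
Tool frame: the origin (TCP) lies midway between the tips of the shut fingers; the grasp point (between the pads) lies 19 mm behind it (arm.grip_depth is the z of the grasp point in the tool frame, in m); z points along the fingers, y is the line along which they close (so a half turn about z gives the same grasp; the last joint's range is limited). The gripper opens to 93 mm and grips with 3 to 60 N. Pads are 15 mm wide; open, the fingers measure 128 mm over their backs; the gripper's body (75 mm by 188 mm) begins 65 mm behind the grasp point.
Start: joints at [-1.196, 0.13, 1.488, -0, 1.523, -0.085], TCP at [0.266, -0.538, 0.219] pointing down, gripper open.
Joint ranges: [-2.96, 2.96], [-0.89, 2.26], [0.02, 2.5], [-1.34, 4.48], [0, 2.73], [-2.66, 2.66]. Speed limits (rad/s): [2.39, 2.39, 2.79, 3.14, 3.14, 3.14].

## Interface

Orientations are given as a rotation vector (axis times angle).
In Python, from rig import arm, cams gives the robot as it stands.
- The arm moves only by the tool drive_tool, never from a script. Its argument "motion" is a list that holds one entry, the list of rows, each a list of 7 numbers: the turn, a rotation vector about the tool's x, y, z scaled (see below), then the shift along the tool's x, y, z scaled (see below), then the closure, from 0 (fully open) to 1 (shut). In form: [[[ax, ay, az, dx, dy, dz, fingers], ...]]. A call has 1 to 12 rows; each row shifts and turns the commanded pose from where the row before left it, along the tool's axes as they then stand; what a row does not reach is not made up. The controller multiplies each number of a shift by 15 cm and each number of a turn by 4 degrees. A row lasts 1/10 s, in which the tool goes at most 50 mm and 8.59 degrees, less where a joint would pass 70% of its speed; a pose out of reach is approached as far as the arm can. A call with a number of a shift or a turn outside -1 to 1 is refused whole. A call with a gripper value outside its range is refused whole. The fingers move at their own pace and stop on an object; "squeeze" is the grip in N (left out, the last holds). Time passes only in rows, so rows that do not move let the fingers close. It gives the time, the measured TCP pose, the force, the opening and the grip force at its end, in the units of the state.
- arm.read_state(): the state, without advancing time (a new reading comes with each control period).
- cams.camera(name): name is "side" or "top" or "wrist"; returns a dict with "frame" (480x640x3 uint8, blue, green, red), "depth" (480x640 float32, m along the optical axis (not along the pixel's ray), 0 where there is no reading), "fx", "fy", "cx", "cy" (pixels), "origin" and "attitude" of the camera in the world; the wrist camera has in their place "tool_from_camera" (4x4, takes a point from camera to tool coordinates, whose origin is the TCP and whose axes are the flange's). Camera axes: x right, y down, z forward; pixel columns grow to the right and rows downward; lengths in m; the calibration is good to about 2 mm. A picture is of the moment at which its call begins: read the wrist's pose just before it.
- arm.sign_off(): hands the job in; it is judged then, once.
The state is a dict: "time_s": time; "qpos": joint angles; "joint_velocities": joint speeds; "joint_efforts": joint torques, N m; "eef_pos": TCP position; "eef_rot": TCP orientation; "force": force on the tool from outside, world axes, zero at the start; "wrist_torque": the same for the moment, N m; "gripper_width": opening from 0.0 (shut) to 1.0 (fully open); "grasp_force": force on a finger pad.
Only numpy, scipy, OpenCV 4.12 (cv2) and the standard library are available. Lean on these libraries where they do the work, as an engineer would, in place of code of your own. Each camera call takes 0.05 s, during which the arm holds its last target. There are 200 camera calls.

## Working session

There is one attempt and no reset: what is moved stays moved. The work goes in short steps, Python scripts to look and compute and a tool call to move; the robot and the scene stay as the last step left them, time stands still between calls to the robot, and variables do not carry over. Pictures are saved under pics/ and viewed, at most 10 in all, crops included, and the job is handed in when it is done.

Besides the shell and the picture viewer there is one more tool, called after "Request:" as name([rows], argument=value, ...), one row to a line, values as JSON. drive_tool: Moves the arm, as the interface text tells. Shifts and turns lie within -1 to 1; 1 stands for 15 cm of shift or 4 degrees of turn. Its arguments: {"type":"object","properties":{"motion":{"type":"array"},"squeeze":{"type":"number"}},"required":["motion"]}

```bash
ls; mkdir -p pics; cat > h.py <<'E'
import numpy as np,cv2
from scipy.spatial.transform import Rotation as R
from rig import arm,cams
def rot(a):
    a=np.array(a,float)
    if a.shape==(3,3): return a
    return (R.from_rotvec(a) if a.size==3 else R.from_quat(a)).as_matrix()
def shot(n,f):
    c=cams.camera(n); cv2.imwrite(f,c["frame"]); np.savez(f[:-3]+"npz",**c); return c
def cloud(c):
    v,u=np.mgrid[:480,:640]; d=c["depth"]
    P=np.stack([(u-c["cx"])/c["fx"]*d,(v-c["cy"])/c["fy"]*d,d],-1)
    return P@rot(c["attitude"]).T+np.array(c["origin"])
E
python3 - <<'E'
from h import *
for n in("top","side"):
    c=shot(n,f"pics/{n}0.png"); print(n,c["origin"],c["attitude"],c["fx"])
print(arm.read_state())
E
```

```text
pics
top [ 0.33980166 -0.0712987   0.93011266] [-2.13503996  2.0511308  -0.25274707] 578.8743181331516
side [ 0.47275179 -0.81068222  0.47432534] [-2.08473174  0.11750429 -0.03784368] 491.18336717792937
{'time_s': 0.1, 'qpos': array([-1.19641903e+00,  1.31083620e-01,  1.48915974e+00, -6.75356351e-06,
        1.52301768e+00, -8.53605573e-02]), 'joint_velocities': array([ 0.00064478, -0.00147547, -0.00374889,  0.00102902, -0.00070939,
        0.00014872]), 'joint_efforts': array([ 1.44492442e-03, -5.61341536e+01, -4.93096519e+01,  7.70200021e-02,
        2.90845212e-02, -4.72679210e-05]), 'eef_pos': array([ 0.26607742, -0.5371999 ,  0.21769941]), 'eef_rot': array([-3.05735028e+00, -7.15436104e-01,  3.87678890e-04]), 'force': array([0.09941912, 0.03817167, 0.17384889]), 'wrist_torque': array([0.01896935, 0.05353031, 0.00993965]), 'grasp_force': 0.0, 'gripper_width': 0.999503283213718}
```

View pics/top0.png

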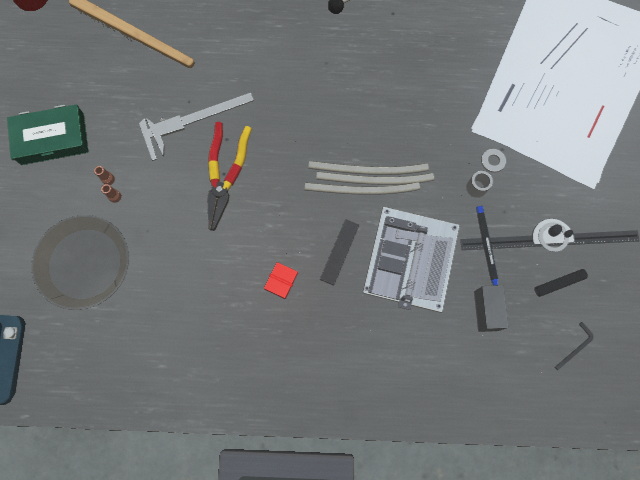

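View pics/side0.png

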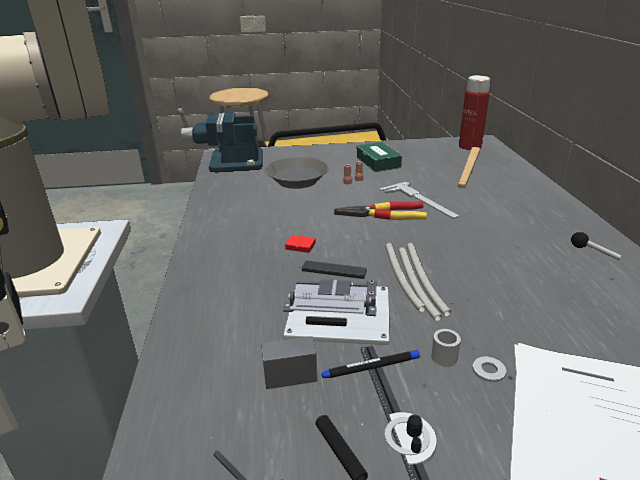

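The top view shows the holder at (412,258), with the end stop at its upper edge (405,222), the coupon at (394,257) and the thumb bar at (438,260). The offcut is at (340,252), the marker at (487,245) and the block at (492,307). Next I'll enlarge the holder and fit its pose.

```bash
python3 - <<'E'
from h import *
c=dict(np.load("pics/top0.npz")); P=cloud(c); f=c["frame"]
cv2.imwrite("pics/crop.png",cv2.resize(f[195:320,310:520],None,fx=3.8,fy=3.8,interpolation=cv2.INTER_CUBIC))
z=P[...,2]
sub=np.zeros(z.shape,bool); sub[200:318,360:465]=True
m=sub&(z>0.006)&(z<.06)
n,l,st,ce=cv2.connectedComponentsWithStats(m.astype(np.uint8)); k=1+np.argmax(st[1:,4]); m=l==k
# base plate outline: white+everything in footprint
pts=P[m][:,:2].astype(np.float32); r=cv2.minAreaRect(pts*1000); print("rect",r,m.sum())
print("bench z",np.median(z[330:400,200:400]))
for u,v in[(394,257),(438,240),(438,260),(436,280),(405,222),(394,240),(487,245),(492,307),(340,252)]: print(u,v,P[v,u].round(4))
for name,(a,b,cc,d) in dict(offcut=(215,290,315,360),marker=(200,283,470,500),block=(275,335,470,512)).items():
    s=np.zeros(z.shape,bool); s[a:b,cc:d]=True; q=P[s&(z>.005)]; print(name,cv2.minAreaRect((q[:,:2]*1000).astype(np.float32)),q[:,2].max())
E
```

```text
rect ((546.820068359375, -217.58668518066406), (130.4364013671875, 159.22593688964844), 78.44474029541016) 7179
bench z 0.0002627241212040943
394 257 [ 0.5474 -0.1878  0.0266]
438 240 [ 0.575  -0.2558  0.0392]
438 260 [ 0.5417 -0.2549  0.0425]
436 280 [ 0.5096 -0.2514  0.0428]
405 222 [ 0.6063 -0.2051  0.0269]
394 240 [ 0.5783 -0.1889  0.0157]
487 245 [ 0.576  -0.3404  0.0158]
492 307 [ 0.4698 -0.3351  0.0499]
340 252 [ 0.5569 -0.1018  0.0061]
offcut ((478.27606201171875, -85.13263702392578), (46.25898742675781, 274.6669006347656), 74.99215698242188) 0.9301126569054264
marker ((460.4902648925781, -240.66921997070312), (103.73749542236328, 402.7989196777344), 49.91480255126953) 0.9301126569054264
block ((403.1427001953125, -233.8170623779297), (79.17182159423828, 339.7483825683594), 34.41079330444336) 0.9301126569054264
```

View pics/crop.png

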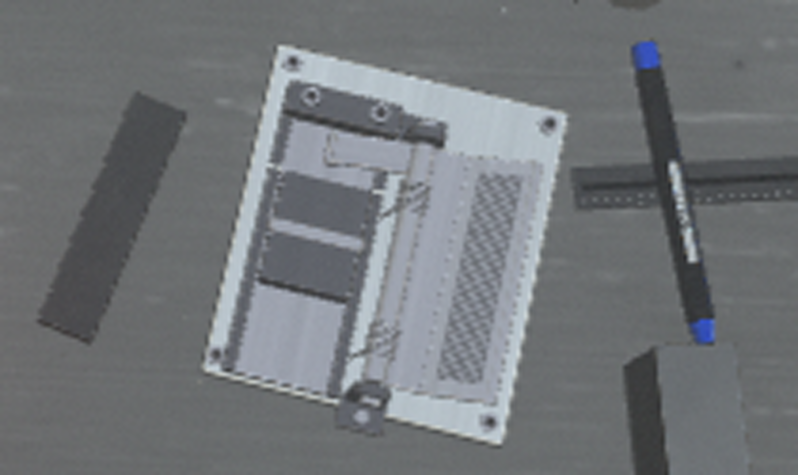

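The crop confirms the layout: stop at the top (345,105), coupon at (310,240) with its weld bead, and bar hatching at (480,280). The plate corners are at (279,46), (566,114), (503,443) and (204,373). I'll fit the pose from these corners and work out the moves.

```bash
cat >> h.py <<'E'
def ray(c,u,v,z):
    d=rot(c["attitude"])@np.array([(u-c["cx"])/c["fx"],(v-c["cy"])/c["fy"],1]); o=np.array(c["origin"])
    return (o+d*(z-o[2])/d[2])[:2]
E
python3 - <<'E'
from h import *
c=dict(np.load("pics/top0.npz")); P=cloud(c)
g=lambda x,y,z: ray(c,310+x/3.8-.4,195+y/3.8-.4,z)
W=np.array([g(279,46,.01),g(566,114,.01),g(503,443,.01),g(204,373,.01)])
J=np.array([[75,65],[75,-65],[-75,-65],[-75,65]])/1000
print("sides",[np.linalg.norm(W[i]-W[i-1]).round(4) for i in range(4)])
H=J.T@(W-W.mean(0)); yaw=np.arctan2(H[0,1]-H[1,0],H[0,0]+H[1,1]); o=W.mean(0)
print("jig",o,"yaw deg",np.degrees(yaw))
Rz=R.from_euler('z',yaw).as_matrix()[:2,:2]
print("resid",(W-o)@Rz*1000)
for n,p in dict(cTL=(283,172,.028),cTR=(382,200,.028),cBR=(347,298,.028),cBL=(259,280,.028)).items(): print(n,(g(*p)-o)@Rz*1000)
# depth profile along channel, jig frame
Q=(P[...,:2]-o)@Rz; z=P[...,2]
m=(abs(Q[...,1]-.032)<.008)&(abs(Q[...,0])<.08)
for x in np.arange(-.075,.075,.005):
    s=m&(abs(Q[...,0]-x)<.0025); print(round(x*1000),np.median(z[s]).round(4) if s.any() else None,end='; ')
np.savez("jig.npz",o=o,yaw=yaw)
s=arm.read_state(); T=rot(s["eef_rot"]); print("\ntool axes\n",T.round(4)); 
jy=np.array([-np.sin(yaw),np.cos(yaw),0]); 
for sg in(1,-1):
    t=T.T@(sg*jy); print("turn z deg",np.degrees(np.arctan2(-t[0],t[1])))
x=o+Rz@np.array([-.056,-.002]); print("target xy",x,"shift tool",T.T@(np.array([*x,.1])-s["eef_pos"]))
E
```

```text
sides [np.float64(0.1489), np.float64(0.1279), np.float64(0.1475), np.float64(0.1284)]
jig [ 0.55071473 -0.21880284] yaw deg -11.403559151916145
resid [[ 74.41619235  63.88344608]
 [ 73.82264038 -63.97623907]
 [-73.71557155 -64.13031344]
 [-74.52326118  64.22310642]]
cTL [14.11761875 51.23725629]
cTR [12.11278291  8.04266891]
cBR [-32.65720816  13.84251909]
cBL [-33.88564476  51.19571297]
-75 0.0018; -70 0.0159; -65 0.0162; -60 0.0163; -55 0.0158; -50 0.0158; -45 0.0165; -40 0.0158; -35 0.0165; -30 0.0277; -25 0.0282; -20 0.0282; -15 0.0281; -10 0.0283; -5 0.0277; 0 0.0276; 5 0.0275; 10 0.0274; 15 0.0281; 20 0.0166; 25 0.0175; 30 0.0231; 35 0.0221; 40 0.0194; 45 0.0269; 50 0.0275; 55 0.0265; 60 0.0105; 65 0.0096; 70 0.0097; 
tool axes
 [[ 8.962e-01  4.437e-01 -6.000e-04]
 [ 4.437e-01 -8.962e-01  1.600e-03]
 [ 1.000e-04 -1.700e-03 -1.000e+00]]
turn z deg -142.25534707161523
turn z deg 37.74465292838478
target xy [ 0.4954248  -0.20969114] shift tool [ 0.35083802 -0.19154255  0.11806563]
```

Request:
drive_tool([
  [[0, 0, 0.9436, 0, 0, 0, 0.457], [0, 0, 0.9436, 0, 0, 0, 0.457], [0, 0, 0.9436, 0, 0, 0, 0.457], [0, 0, 0.9436, 0, 0, 0, 0.457], [0, 0, 0.9436, 0, 0, 0, 0.457], [0, 0, 0.9436, 0, 0, 0, 0.457], [0, 0, 0.9436, 0, 0, 0, 0.457], [0, 0, 0.9436, 0, 0, 0, 0.457], [0, 0, 0.9436, 0, 0, 0, 0.457], [0, 0, 0.9436, 0, 0, 0, 0.457], [0, 0, 0, 0, 0, 0, 0.457]],
])

```text
time_s: 1.2
eef_pos: [0.2662, -0.5374, 0.2181]
eef_rot: [-3.125, 0.314, 0.001]
force: [-0.4, -0.3, -0.7]
gripper_width: 0.54
grasp_force: 0.0
```

```bash
cat >> h.py <<'E'
def where(x,y,z):
    d=np.load("jig.npz"); Rz=R.from_euler('z',d["yaw"]).as_matrix(); s=arm.read_state(); T=rot(s["eef_rot"])
    o=np.array([*d["o"],0]); print("t",s["time_s"],"jig pos mm",(Rz.T@(s["eef_pos"]-o)*1e3).round(2),"open",s["gripper_width"],"F jig",(Rz.T@s["force"]).round(2))
    print("axes in jig\n",(Rz.T@T).round(4)); print("rotvec err deg",np.degrees(R.from_matrix(T.T@Rz@np.diag([1,-1,-1])).as_rotvec()).round(3))
    print("units",(T.T@(o+Rz@np.array([x,y,z])-s["eef_pos"])/.15).round(4))
E
python3 -c "
from h import *
where(-.055,-.002,.12)"
```

```text
t 1.2 jig pos mm [-215.94 -368.55  218.06] open 0.5398051482159515 F jig [-0.35 -0.4  -0.72]
axes in jig
 [[ 1.e+00 -9.e-04 -6.e-04]
 [-9.e-04 -1.e+00  9.e-04]
 [-6.e-04 -9.e-04 -1.e+00]]
rotvec err deg [-0.049  0.033 -0.054]
units [ 1.071  -2.4441  0.6552]
```

Request:
drive_tool([
  [[0, 0, 0, 0.1071, -0.2444, 0, 0.457], [0, 0, 0, 0.1071, -0.2444, 0, 0.457], [0, 0, 0, 0.1071, -0.2444, 0, 0.457], [0, 0, 0, 0.1071, -0.2444, 0.05, 0.457], [0, 0, 0, 0.1071, -0.2444, 0.1, 0.457], [0, 0, 0, 0.1071, -0.2444, 0.1, 0.457], [0, 0, 0, 0.1071, -0.2444, 0.1, 0.457], [0, 0, 0, 0.1071, -0.2444, 0.1, 0.457], [0, 0, 0, 0.1071, -0.2444, 0.1, 0.457], [0, 0, 0, 0.1071, -0.2444, 0.1052, 0.457], [0, 0, 0, 0, 0, 0, 0.457], [0, 0, 0, 0, 0, 0, 0.457]],
])

```text
time_s: 2.4
eef_pos: [0.496, -0.2091, 0.1197]
eef_rot: [-3.126, 0.306, 0.002]
force: [-0.6, -0.8, 0.1]
gripper_width: 0.544
grasp_force: 0.0
```

```bash
python3 -c "
from h import *
where(-.055,-.002,.06)
shot('wrist','pics/w1.png')
c=shot('side','pics/s1.png')
cv2.imwrite('pics/s1c.png',cv2.resize(c['frame'][170:370,220:460],None,fx=3,fy=3))"
```

```text
t 2.4 jig pos mm [-55.51  -1.32 119.68] open 0.5437639718422622 F jig [-0.43 -0.85  0.11]
axes in jig
 [[ 1.0e+00  4.0e-03 -1.6e-03]
 [ 4.0e-03 -1.0e+00  1.0e-04]
 [-1.6e-03 -1.0e-04 -1.0e+00]]
rotvec err deg [-0.008  0.09   0.228]
units [0.004  0.0046 0.3979]
```

View pics/w1.png

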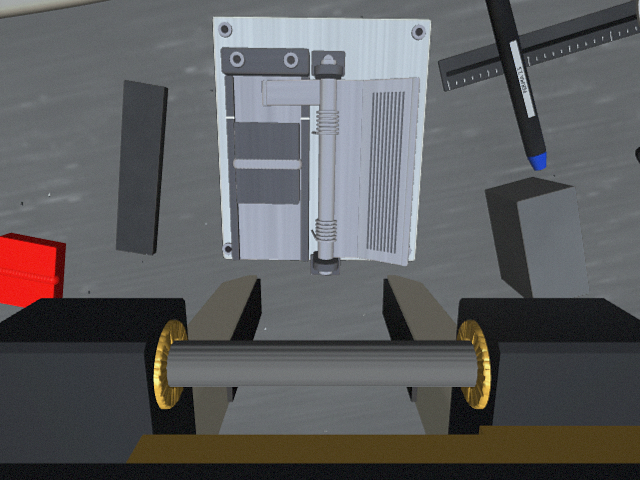

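View pics/s1c.png

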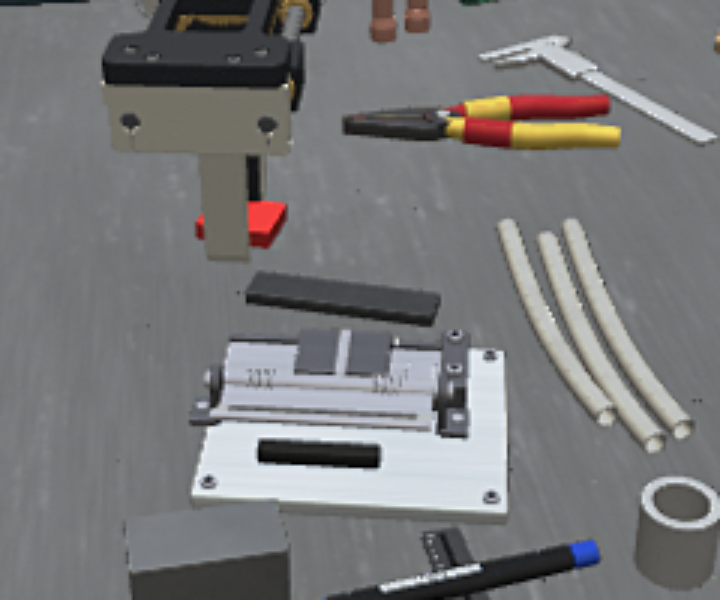

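The fingers straddle the hinge with their tips clear of all obstacles. Descending now.

Request:
drive_tool([
  [[0, 0, 0.057, 0.0233, 0.0046, 0.15, 0.457], [0, 0, 0, 0, 0, 0.15, 0.457], [0, 0, 0, 0, 0, 0.13, 0.457], [0, 0, 0, 0, 0, 0.03, 0.457], [0, 0, 0, 0, 0, 0.03, 0.457], [0, 0, 0, 0, 0, 0.03, 0.457], [0, 0, 0, 0, 0, 0.03, 0.457], [0, 0, 0, 0, 0, 0.03, 0.457], [0, 0, 0, 0, 0, 0.03, 0.457], [0, 0, 0, 0, 0, 0, 0.457]],
])

```text
time_s: 3.5
eef_pos: [0.5004, -0.2122, 0.0296]
eef_rot: [3.124, -0.318, 0.003]
force: [-1.4, -0.9, 6.3]
gripper_width: 0.543
grasp_force: 2.9
```

```bash
python3 -c "
from h import *
where(-.052,-.002,.024)"
```

```text
t 3.5 jig pos mm [-50.61  -3.5   29.64] open 0.5434105443994223 F jig [-1.16 -1.18  6.34]
axes in jig
 [[ 1.     -0.0037  0.0021]
 [-0.0037 -1.     -0.0012]
 [ 0.0021  0.0012 -1.    ]]
rotvec err deg [ 0.069 -0.118 -0.21 ]
units [-0.0094 -0.01    0.0376]
```

Request:
drive_tool([
  [[0, 0, 0, 0, 0, 0.013, 0.457], [0, 0, 0, 0, 0, 0.013, 0.457], [0, 0, 0, 0, 0, 0.012, 0.457], [0, 0, 0, 0, 0, 0, 0.457], [0, 0, 0, 0, 0, 0, 0.457]],
])

```text
time_s: 4.0
eef_pos: [0.5006, -0.2116, 0.0246]
eef_rot: [3.125, -0.318, 0.003]
force: [-1.4, 2.0, 9.7]
gripper_width: 0.545
grasp_force: 4.7
```

```bash
python3 -c "
from h import *
where(-.041,-.002,.024)
c=shot('side','pics/s2.png')
cv2.imwrite('pics/s2c.png',cv2.resize(c['frame'][220:370,250:430],None,fx=4,fy=4))"
```

```text
t 4.0 jig pos mm [-50.54  -2.88  24.57] open 0.5448305847427505 F jig [-1.82  1.71  9.71]
axes in jig
 [[ 1.0e+00 -3.6e-03  2.0e-03]
 [-3.6e-03 -1.0e+00 -3.0e-04]
 [ 2.0e-03  3.0e-04 -1.0e+00]]
rotvec err deg [ 0.017 -0.116 -0.206]
units [ 0.0635 -0.0061  0.0039]
```

View pics/s2c.png

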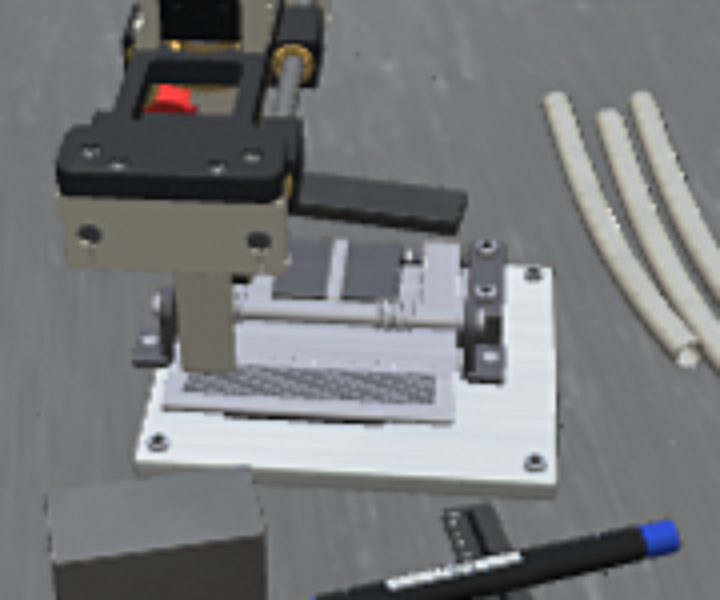

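The clip is open: the bar is flat at (310,390), the nose is raised at (440,270), and the coupon is still outside it. Pushing now.

Request:
drive_tool([
  [[0, 0, -0.05, 0.02, 0, 0.006, 0.457], [0, 0, 0, 0.02, 0, 0, 0.457], [0, 0, 0, 0.02, 0, 0, 0.457], [0, 0, 0, 0.02, 0, 0, 0.457], [0, 0, 0, 0.02, 0, 0, 0.457], [0, 0, 0, 0.02, 0, 0, 0.457], [0, 0, 0, 0.02, 0, 0, 0.457], [0, 0, 0, 0.02, 0, 0, 0.457], [0, 0, 0, 0.02, 0, 0, 0.457], [0, 0, 0, 0.02, 0, 0, 0.457], [0, 0, 0, 0, 0, 0, 0.457]],
])

```text
time_s: 5.15
eef_pos: [0.5287, -0.2177, 0.023]
eef_rot: [3.125, -0.313, -0.002]
force: [-6.1, 0.5, 9.0]
gripper_width: 0.545
grasp_force: 4.8
```

```bash
python3 -c "
from h import *
where(-.0145,-.002,.024)
c=shot('side','pics/s3.png')
cv2.imwrite('pics/s3c.png',cv2.resize(c['frame'][220:370,250:430],None,fx=4,fy=4))"
```

```text
t 5.15 jig pos mm [-21.83  -3.3   23.05] open 0.5445018525288289 F jig [-6.1  -0.7   8.96]
axes in jig
 [[ 1.e+00 -3.e-04 -9.e-04]
 [-3.e-04 -1.e+00 -7.e-04]
 [-9.e-04  7.e-04 -1.e+00]]
rotvec err deg [ 0.038  0.054 -0.017]
units [ 0.0489 -0.0087 -0.0064]
```

View pics/s3c.png

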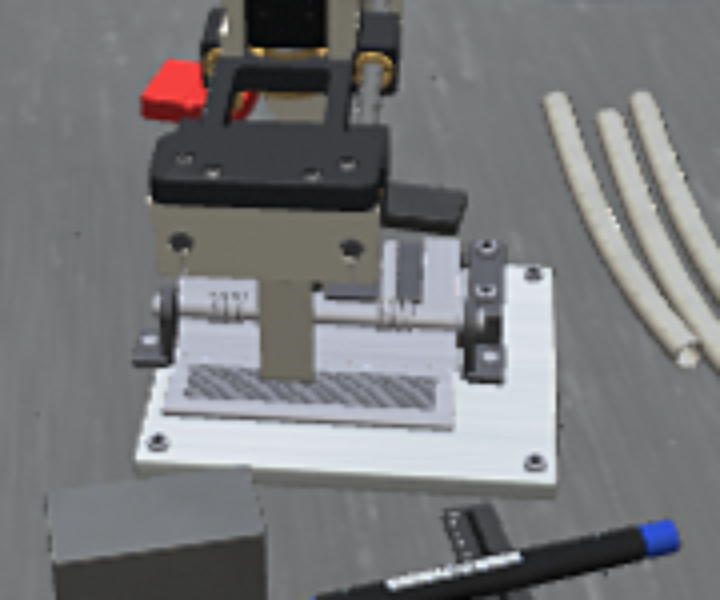

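The coupon is sliding under the nose, and its leading end is hidden beneath the nose at (430,265). About 7 mm is left to go. I'll push on slowly and watch for the force to rise.

Request:
drive_tool([
  [[0, 0, 0, 0.01, 0, 0, 0.457], [0, 0, 0, 0.01, 0, 0, 0.457], [0, 0, 0, 0.01, 0, 0, 0.457], [0, 0, 0, 0.01, 0, 0, 0.457], [0, 0, 0, 0, 0, 0, 0.457]],
])

```text
time_s: 5.7
eef_pos: [0.5342, -0.2188, 0.023]
eef_rot: [3.126, -0.312, -0.002]
force: [-7.2, 1.0, 9.4]
gripper_width: 0.545
grasp_force: 5.0
```

Request:
drive_tool([
  [[0, 0, 0, 0.007, 0, 0, 0.457], [0, 0, 0, 0.007, 0, 0, 0.457], [0, 0, 0, 0, 0, 0, 0.457]],
])

```text
time_s: 6.0
eef_pos: [0.535, -0.2189, 0.0229]
eef_rot: [-3.126, 0.312, 0.007]
force: [-13.6, 2.1, 15.0]
gripper_width: 0.543
grasp_force: 8.8
```

```bash
python3 -c "
from h import *
where(-.0145,-.002,.024)"
```

```text
t 6.0 jig pos mm [-15.34  -3.21  22.85] open 0.5434139027810099 F jig [-13.72  -0.67  14.99]
axes in jig
 [[ 1.0e+00  0.0e+00 -4.1e-03]
 [ 0.0e+00 -1.0e+00 -4.0e-04]
 [-4.1e-03  4.0e-04 -1.0e+00]]
rotvec err deg [0.023 0.237 0.002]
units [ 0.0055 -0.008  -0.0077]
```

Request:
drive_tool([
  [[0, 0, 0, 0.008, 0, 0, 0.457], [0, 0, 0, 0, 0, 0, 0.457], [0, 0, 0, 0, 0, 0, 0.457]],
])

```text
time_s: 6.3
eef_pos: [0.5352, -0.2189, 0.0228]
eef_rot: [-3.126, 0.312, 0.01]
force: [-18.3, 2.8, 19.1]
gripper_width: 0.542
grasp_force: 11.1
```

```bash
python3 -c "
from h import *
where(-.0145,-.002,.024)
c=shot('top','pics/t4.png')
cv2.imwrite('pics/t4c.png',cv2.resize(c['frame'][195:320,350:470],None,fx=4.5,fy=4.5))"
```

```text
t 6.3 jig pos mm [-15.19  -3.16  22.75] open 0.5423481971452287 F jig [-18.48  -0.88  19.14]
axes in jig
 [[ 1.0e+00  2.0e-04 -6.3e-03]
 [ 2.0e-04 -1.0e+00 -2.0e-04]
 [-6.3e-03  2.0e-04 -1.0e+00]]
rotvec err deg [0.011 0.359 0.011]
units [ 0.0045 -0.0077 -0.0084]
```

View pics/t4c.png

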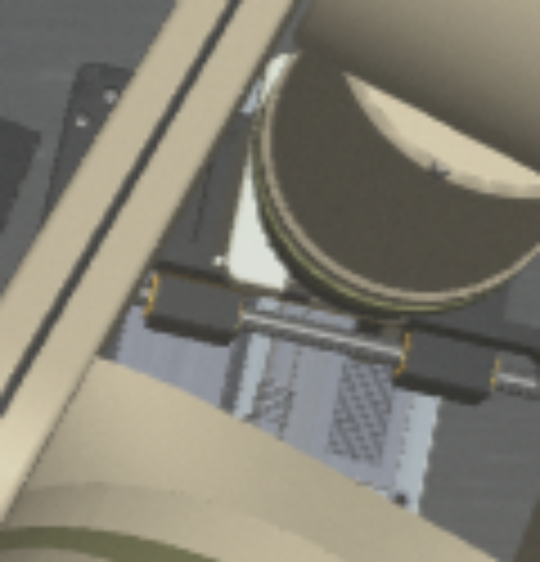

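The arm hides the holder in this view. But the force rose to 18 N with almost no movement (0.15 mm) at the expected position, so the coupon is home. I'll back the finger off a little and then let the clip rise slowly.

Request:
drive_tool([
  [[0, 0, 0, -0.015, 0, 0, 0.457], [0, 0, 0, -0.015, 0, 0, 0.457], [0, 0, 0, -0.015, 0, 0, 0.457], [0, 0, 0, 0, 0, -0.02, 0.457], [0, 0, 0, 0, 0, -0.02, 0.457], [0, 0, 0, 0, 0, -0.02, 0.457], [0, 0, 0, 0, 0, -0.03, 0.457], [0, 0, 0, 0, 0, -0.05, 0.457], [0, 0, 0, 0, 0, -0.15, 0.457], [0, 0, 0, 0, 0, -0.25, 0.457], [0, 0, 0, 0, 0, -0.25, 0.457], [0, 0, 0, 0, 0, 0, 0.457]],
])

```text
time_s: 7.55
eef_pos: [0.5349, -0.2195, 0.1478]
eef_rot: [3.122, -0.312, 0.015]
force: [1.0, 0.0, 1.0]
gripper_width: 0.542
grasp_force: 0.0
```

Request:
drive_tool([
  [[0, 0, 0, -0.3, 0, 0, 0.457], [0, 0, 0, -0.3, 0, 0, 0.457], [0, 0, 0, -0.3, 0.1, 0, 0.457], [0, 0, 0, -0.1, 0.25, 0, 0.457], [0, 0, 0, 0, 0.3, 0, 0.457], [0, 0, 0, 0, 0.3, 0, 0.457], [0, 0, 0, 0, 0.3, 0, 0.457], [0, 0, 0, 0, 0, 0, 0.457], [0, 0, 0, 0, 0, 0, 0.457]],
])

```text
time_s: 8.45
eef_pos: [0.3465, -0.3722, 0.1401]
eef_rot: [-3.124, 0.316, 0.001]
force: [0.4, 1.3, -0.1]
gripper_width: 0.544
grasp_force: 0.0
```

```bash
python3 - <<'E'
from h import *
where(0,0,.1)
c=shot('top','pics/t5.png')
cv2.imwrite('pics/t5c.png',cv2.resize(c['frame'][195:320,350:470],None,fx=4.5,fy=4.5))
d=np.load("jig.npz"); P=cloud(c); Rz=R.from_euler('z',d["yaw"]).as_matrix()[:2,:2]
Q=(P[...,:2]-d["o"])@Rz; z=P[...,2]
for y in(.02,.032,.044):
    print(y,[(round(x*1000),np.median(z[(abs(Q[...,1]-y)<.004)&(abs(Q[...,0]-x)<.0015)]*1000).round(1)) for x in np.arange(-.016,.05,.003)])
E
```

```text
t 8.45 jig pos mm [-169.83 -190.75  140.13] open 0.5439983183214271 F jig [ 0.12  1.33 -0.07]
axes in jig
 [[ 1.     -0.0026 -0.001 ]
 [-0.0026 -1.      0.0013]
 [-0.001  -0.0012 -1.    ]]
rotvec err deg [-0.072  0.058 -0.15 ]
units [ 1.1292 -1.2743  0.268 ]
0.02 [(-16, np.float64(15.7)), (-13, np.float64(15.6)), (-10, np.float64(15.6)), (-7, np.float64(19.7)), (-4, np.float64(28.7)), (-1, np.float64(27.5)), (2, np.float64(27.9)), (5, np.float64(28.3)), (8, np.float64(27.5)), (11, np.float64(28.4)), (14, np.float64(28.7)), (17, np.float64(29.4)), (20, np.float64(28.0)), (23, np.float64(28.7)), (26, np.float64(33.0)), (29, np.float64(34.5)), (32, np.float64(35.5)), (35, np.float64(35.1)), (38, np.float64(34.6)), (41, np.float64(26.8)), (44, np.float64(27.3)), (47, np.float64(28.6))]
0.032 [(-16, np.float64(17.1)), (-13, np.float64(17.1)), (-10, np.float64(16.9)), (-7, np.float64(22.5)), (-4, np.float64(28.1)), (-1, np.float64(26.9)), (2, np.float64(27.5)), (5, np.float64(28.3)), (8, np.float64(28.2)), (11, np.float64(27.1)), (14, np.float64(27.5)), (17, np.float64(29.2)), (20, np.float64(28.2)), (23, np.float64(27.2)), (26, np.float64(32.9)), (29, np.float64(34.8)), (32, np.float64(34.5)), (35, np.float64(34.3)), (38, np.float64(32.9)), (41, np.float64(28.4)), (44, np.float64(27.4)), (47, np.float64(26.9))]
0.044 [(-16, np.float64(17.1)), (-13, np.float64(15.5)), (-10, np.float64(15.3)), (-7, np.float64(22.1)), (-4, np.float64(28.6)), (-1, np.float64(28.6)), (2, np.float64(27.1)), (5, np.float64(29.0)), (8, np.float64(29.5)), (11, np.float64(28.2)), (14, np.float64(28.3)), (17, np.float64(29.0)), (20, np.float64(27.7)), (23, np.float64(28.2)), (26, np.float64(28.1)), (29, np.float64(28.1)), (32, np.float64(28.7)), (35, np.float64(27.5)), (38, np.float64(28.0)), (41, np.float64(27.6)), (44, np.float64(27.4)), (47, np.float64(28.5))]
```

View pics/t5c.png

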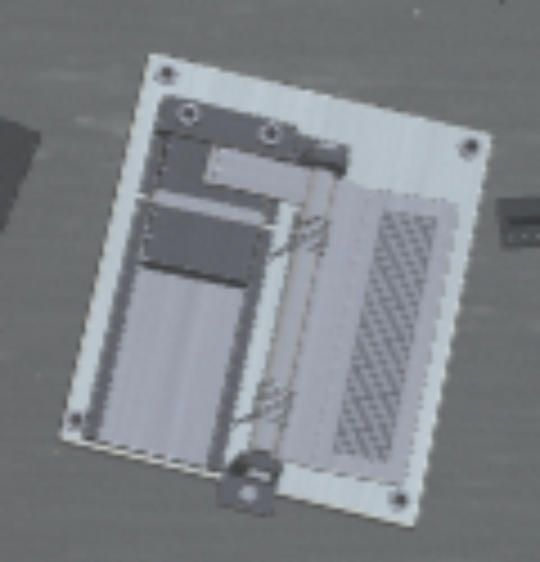

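The coupon is home. Its trailing end is at x = -7, the weld at (210,205) lines up with the white rail marks, and there is no gap at the stop. The nose rests on it at (260,165). Handing in.

```bash
python3 -c "
from rig import arm
print(arm.sign_off())"
```

```text
the job is handed in; nothing more can be done
None
```

The coupon is home against the end stop with the clip closed on it, the arm is clear, and the job was handed in at about 8.5 s of robot time; the hand-in returned no verdict.

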